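Find the free-running wheel and hang it on the model

TASK

Turn the wheel of each of the three loose wheel carriers by hand, an eighth of a turn or more, and feel which one runs freely: the other two drag. Then hook the free-running carrier's lip over the near wall of the model hull, midway between the two carriers already fitted, and let it down so that it hangs upright and flat against the wall, wheel outwards, let go and flick its wheel once more so that it spins on by itself. Leave the two dragging carriers lying where they are and do not shift the things lying around.

Things in the scene. Friction and masses are not known exactly. Their poses are not given: they have to be found in the camera images.
- block_1 (a point): wheel carrier 1 of three that look alike (which runs freely is unknown): centre of its tan gripping block, 28 long x 26 wide x 40 mm tall, 46 mm above the desk as it lies. Axes: x from the carrier's tail to its lip (away from the robot at the start), z out of the wheel side (up as it lies). Carrier about 0.8 kg, centre of mass 22 mm behind the block (-x), 12 mm lower.
- lip_1 (a point): hook of carrier 1: middle of the flange's inner face (bottom of the slot), 24 mm ahead (+x) of the block's centre and 34 mm lower; same axes. The slot opens to the tail, 16 mm wide between the back of the 120 x 60 x 6 mm plate and a leg 4 mm thick, 12 mm long, parallel to the plate; flange 4 mm thick, 60 mm wide. At the tail end a foot 12 mm long, 20 mm deep, 104 mm from this point.
- wheel_1 (a joint): turn of wheel 1, rad, counter-clockwise positive seen from the wheel side, near 0 at the start, no stop. Three equal arms, 28 long x 10 wide x 16 mm tall, stand on its face, 120 degrees apart; at 0 one points to the carrier's tail (-x). A free wheel needs under 0.1 N at an arm's end and coasts when flicked; a dragging one needs 1.2 to 2.2 N there and stops at once.
- axle_1 (a point): centre of the face of wheel 1 (foot of its three arms), 54 mm behind (-x) the block's centre, 45 mm above the desk as it lies; the wheel is 60 mm across, 14 mm thick, the arms' tops 16 mm above this point. Axes fixed to the carrier, z along the axle.
- block_2 (a point): wheel carrier 2 of three that look alike (which runs freely is unknown): centre of its tan gripping block, 28 long x 26 wide x 40 mm tall, 46 mm above the desk as it lies. Axes: x from the carrier's tail to its lip (away from the robot at the start), z out of the wheel side (up as it lies). Carrier about 0.8 kg, centre of mass 22 mm behind the block (-x), 12 mm lower.
- lip_2 (a point): hook of carrier 2: middle of the flange's inner face (bottom of the slot), 24 mm ahead (+x) of the block's centre and 34 mm lower; same axes. The slot opens to the tail, 16 mm wide between the back of the 120 x 60 x 6 mm plate and a leg 4 mm thick, 12 mm long, parallel to the plate; flange 4 mm thick, 60 mm wide. At the tail end a foot 12 mm long, 20 mm deep, 104 mm from this point.
- wheel_2 (a joint): turn of wheel 2, rad, counter-clockwise positive seen from the wheel side, near 0 at the start, no stop. Three equal arms, 28 long x 10 wide x 16 mm tall, stand on its face, 120 degrees apart; at 0 one points to the carrier's tail (-x). A free wheel needs under 0.1 N at an arm's end and coasts when flicked; a dragging one needs 1.2 to 2.2 N there and stops at once.
- axle_2 (a point): centre of the face of wheel 2 (foot of its three arms), 54 mm behind (-x) the block's centre, 45 mm above the desk as it lies; the wheel is 60 mm across, 14 mm thick, the arms' tops 16 mm above this point. Axes fixed to the carrier, z along the axle.
- block_3 (a point): wheel carrier 3 of three that look alike (which runs freely is unknown): centre of its tan gripping block, 28 long x 26 wide x 40 mm tall, 46 mm above the desk as it lies. Axes: x from the carrier's tail to its lip (away from the robot at the start), z out of the wheel side (up as it lies). Carrier about 0.8 kg, centre of mass 22 mm behind the block (-x), 12 mm lower.
- lip_3 (a point): hook of carrier 3: middle of the flange's inner face (bottom of the slot), 24 mm ahead (+x) of the block's centre and 34 mm lower; same axes. The slot opens to the tail, 16 mm wide between the back of the 120 x 60 x 6 mm plate and a leg 4 mm thick, 12 mm long, parallel to the plate; flange 4 mm thick, 60 mm wide. At the tail end a foot 12 mm long, 20 mm deep, 104 mm from this point.
- wheel_3 (a joint): turn of wheel 3, rad, counter-clockwise positive seen from the wheel side, near 0 at the start, no stop. Three equal arms, 28 long x 10 wide x 16 mm tall, stand on its face, 120 degrees apart; at 0 one points to the carrier's tail (-x). A free wheel needs under 0.1 N at an arm's end and coasts when flicked; a dragging one needs 1.2 to 2.2 N there and stops at once.
- axle_3 (a point): centre of the face of wheel 3 (foot of its three arms), 54 mm behind (-x) the block's centre, 45 mm above the desk as it lies; the wheel is 60 mm across, 14 mm thick, the arms' tops 16 mm above this point. Axes fixed to the carrier, z along the axle.
- bay (a point): middle of the empty place on the model hull (tan open box 160 x 380 mm on a black stand, fixed): a point on the near top edge of its near wall, 170 mm above the desk. Axes: x level, square to the wall, away from the robot into the hull; y along the wall; z up. The wall is 9 mm thick, 80 mm tall. A carrier is already fitted 127 mm away on either side.
- rail_back (a point): far top edge of the same wall, 9 mm behind bay, same axes. 40 mm behind it and 60 mm behind the wall's lower edge (90 mm above the desk) are free. A fitted carrier hangs with its flange on the wall's top, leg behind the wall, plate on the near face, wheel towards the robot: block's centre 24 mm below and 26 to 35 mm in front of bay.
- pencil: bystander: yellow pencil, 140 mm long, 8 mm thick, lying; origin at the centre of its underside
- screwdriver: bystander: screwdriver, 150 mm, lying; origin at the centre of its underside
- hatch: bystander: tan round model hatch, 44 mm across, 14 mm tall; origin at the centre of its underside
- gearcase: bystander: small tan gear case with brass end, 36 x 28 x 18 mm; origin at the centre of its underside
- glue: bystander: white glue bottle with red cap, 32 mm across, 75 mm tall, standing; origin at the centre of its underside
- tweezers: bystander: steel tweezers, 110 mm, lying; origin at the centre of its underside
- mouse: bystander: black computer mouse, 100 x 58 x 32 mm; origin at the centre of its underside

How it is judged:
On the way, in this order (a step that is already met when the one before it is completed fails the run):
1. each of the three wheels has been turned by about an eighth of a turn or more ((value of joint wheel_1 above 0.6 rad or value of joint wheel_1 below -0.6 rad) and (value of joint wheel_2 above 0.6 rad or value of joint wheel_2 below -0.6 rad) and (value of joint wheel_3 above 0.6 rad or value of joint wheel_3 below -0.6 rad)).
2. one carrier hangs in place, let go, itself and its wheel still (((x of block_1 in the frame of bay between -0.044 and -0.018 m and y of block_1 in the frame of bay between -0.03 and 0.03 m and z of block_1 in the frame of bay between -0.034 and -0.014 m and angle between block_1's own x axis and vertical below 0.2 rad and contact force between each of the fingers, the arm and carrier_1 below 0.02 N and linear speed of carrier_1 below 0.02 m/s and not (velocity of joint wheel_1 above 0.3 rad/s or velocity of joint wheel_1 below -0.3 rad/s)) or (x of block_2 in the frame of bay between -0.044 and -0.018 m and y of block_2 in the frame of bay between -0.03 and 0.03 m and z of block_2 in the frame of bay between -0.034 and -0.014 m and angle between block_2's own x axis and vertical below 0.2 rad and contact force between each of the fingers, the arm and carrier_2 below 0.02 N and linear speed of carrier_2 below 0.02 m/s and not (velocity of joint wheel_2 above 0.3 rad/s or velocity of joint wheel_2 below -0.3 rad/s)) or (x of block_3 in the frame of bay between -0.044 and -0.018 m and y of block_3 in the frame of bay between -0.03 and 0.03 m and z of block_3 in the frame of bay between -0.034 and -0.014 m and angle between block_3's own x axis and vertical below 0.2 rad and contact force between each of the fingers, the arm and carrier_3 below 0.02 N and linear speed of carrier_3 below 0.02 m/s and not (velocity of joint wheel_3 above 0.3 rad/s or velocity of joint wheel_3 below -0.3 rad/s)))), for 0.2 s.
3. the hanging carrier's wheel spins on by itself, untouched, faster than 1 rad/s for a moment (0.05 s) (((x of block_1 in the frame of bay between -0.044 and -0.018 m and y of block_1 in the frame of bay between -0.03 and 0.03 m and z of block_1 in the frame of bay between -0.034 and -0.014 m and angle between block_1's own x axis and vertical below 0.2 rad and contact force between each of the fingers, the arm and carrier_1 below 0.02 N and (velocity of joint wheel_1 above 1 rad/s or velocity of joint wheel_1 below -1 rad/s)) or (x of block_2 in the frame of bay between -0.044 and -0.018 m and y of block_2 in the frame of bay between -0.03 and 0.03 m and z of block_2 in the frame of bay between -0.034 and -0.014 m and angle between block_2's own x axis and vertical below 0.2 rad and contact force between each of the fingers, the arm and carrier_2 below 0.02 N and (velocity of joint wheel_2 above 1 rad/s or velocity of joint wheel_2 below -1 rad/s)) or (x of block_3 in the frame of bay between -0.044 and -0.018 m and y of block_3 in the frame of bay between -0.03 and 0.03 m and z of block_3 in the frame of bay between -0.034 and -0.014 m and angle between block_3's own x axis and vertical below 0.2 rad and contact force between each of the fingers, the arm and carrier_3 below 0.02 N and (velocity of joint wheel_3 above 1 rad/s or velocity of joint wheel_3 below -1 rad/s)))), for 0.05 s.
At the end, for the whole second after the job is handed in: One carrier hangs at rest by its lip on the near wall, lip up, upright within 0.2 rad; its block is within 30 mm of the bay's middle along the wall, 14 to 34 mm below the wall top, 18 to 44 mm in front of the wall. The other two lie level (0.1 rad) within 40 mm of where they were (((x of block_1 in the frame of bay between -0.044 and -0.018 m and y of block_1 in the frame of bay between -0.03 and 0.03 m and z of block_1 in the frame of bay between -0.034 and -0.014 m and angle between block_1's own x axis and vertical below 0.2 rad and linear speed of carrier_1 below 0.02 m/s and distance of each of block_2, block_3 from where it was at the start of the episode below 0.04 m and angle between each of block_2, block_3's own z axis and vertical below 0.1 rad) or (x of block_2 in the frame of bay between -0.044 and -0.018 m and y of block_2 in the frame of bay between -0.03 and 0.03 m and z of block_2 in the frame of bay between -0.034 and -0.014 m and angle between block_2's own x axis and vertical below 0.2 rad and linear speed of carrier_2 below 0.02 m/s and distance of each of block_1, block_3 from where it was at the start of the episode below 0.04 m and angle between each of block_1, block_3's own z axis and vertical below 0.1 rad) or (x of block_3 in the frame of bay between -0.044 and -0.018 m and y of block_3 in the frame of bay between -0.03 and 0.03 m and z of block_3 in the frame of bay between -0.034 and -0.014 m and angle between block_3's own x axis and vertical below 0.2 rad and linear speed of carrier_3 below 0.02 m/s and distance of each of block_1, block_2 from where it was at the start of the episode below 0.04 m and angle between each of block_1, block_2's own z axis and vertical below 0.1 rad))); the robot touches nothing.
It fails at once if a bystander was shifted by more than 30 mm (distance of any of pencil, screwdriver, hatch, gearcase, glue, tweezers, mouse from where it was at the start of the episode above 0.03 m).
It also fails if it takes over 64 s, if anything falls off the work surface, if the arm or the gripper's body presses on something with over 40 N, if the wrist force passes 120 N, or if a joint passes its speed limit or range.

ROBOT

A 6-joint arm with a two-finger parallel gripper is mounted at the origin on the work surface. World frame = base frame: x ahead of the robot, y to its left, z up, the work surface at z = 0. Lengths are in m, angles in rad, forces in N, time in s.
With the tool pointing down it reaches from about 0.275 to 0.85 m from the base axis. Payload 5.2 kg.
Tool frame: the origin (TCP) lies between the finger pads; the fingertips stand 14 mm ahead of it and the grasp point (between the pads) lies 5 mm behind it; y points along the fingers, x is the direction in which the jaws open and shut, and the axes are right-handed (so a half turn about y gives the same grasp; the last joint's range is limited). The gripper opens to 85 mm and grips with 20 to 120 N. Pads are 22 mm wide; open, the fingers measure 114 mm over their backs; the gripper's body (76 mm by 85 mm) begins 54 mm behind the grasp point. The pads swing forward as they close: fully open they stand 13 mm farther back than shut.
Start: joints at [-1.479, 0.259, 1.535, -0, 1.348, -0.203], TCP at [0.16, -0.526, 0.245] pointing down, gripper open.
Joint ranges: [-3.14, 3.14], [-0.91, 2.08], [0.19, 2.58], [-1.22, 4.36], [0.22, 2.71], [-3.12, 3.12]. Speed limits (rad/s): [2.57, 2.57, 3.14, 3.14, 3.14, 3.14].

INTERFACE

Orientations are given as a 3x3 rotation matrix whose columns are the frame's x, y, z axes.
In Python, from plant import robot gives the robot as it stands. The module is installed in compiled form; this text tells all that it offers.
- The arm moves only by the tool step_arm, never from a script. Its argument "motion" is a list that holds one entry, the list of rows, each a list of 7 numbers: the shift along the tool's x, y, z in units of 30 mm (1.0 is 30 mm), then the turn, a rotation vector about the tool's x, y, z in rad, then the finger opening in mm, from 0 to 85.4. A call has 1 to 5 rows; each row is the pose to reach, as a shift and turn from the pose measured when the call began, along the tool's axes at that moment; what a row does not reach only later rows make up. A row lasts 1/10 s, in which the tool goes at most 50 mm and 8.59 degrees, less where a joint would pass 70% of its speed; a pose out of reach is approached as far as the arm can. A call with a gripper value outside its range is refused whole. The fingers move at their own pace and stop on an object; "force" is the grip in N (left out, the last holds). Time passes only in rows, so rows that repeat a pose let the fingers close. It gives the time, the measured TCP pose, the force and the opening at its end, in the units of the state.
- robot.sense(): the state, without advancing time (a new reading comes with each control period).
- robot.snapshot(name): name is "scene" or "top" or "wrist"; returns the picture (400x640x3 uint8, red, green, blue); there is no depth.
- robot.camera_info(name): a dict with "camera_matrix" (3x3 intrinsics, pixels), "R" (3x3) and "t" (3): a world point X has camera coordinates R X + t; the wrist camera has in their place "T_tool_cam" (4x4, takes a point from camera to tool coordinates, whose origin is the TCP and whose axes are the tool frame's). Camera axes: x right, y down, z forward; pixel columns grow to the right and rows downward; lengths in m; the calibration is good to about 2 mm. A picture is of the moment at which its call begins: read the wrist's pose just before it. camera_info takes no time and is no camera call.
- robot.finish_job(): hands the job in, once; it reports no verdict.
The state is a dict: "clock": time; "joints": joint angles; "dq": joint speeds; "joint_efforts": joint torques, N m; "eef_pos": TCP position; "ee_rot": TCP orientation; "ft_force": force on the tool from outside, world axes, zero at the start; "torque": the same for the moment, N m; "gripper_width": finger opening in m.
Only numpy, scipy, OpenCV 4.12 (cv2) and the standard library are available. Lean on these libraries where they do the work, as an engineer would, in place of code of your own. Each camera call takes 0.05 s, during which the arm holds its last target. There are 200 camera calls.

## Working session

There is one attempt and no reset: what is moved stays moved. The work goes in short steps, Python scripts to look and compute and a tool call to move; the robot and the scene stay as the last step left them, time stands still between calls to the robot, and variables do not carry over. Pictures are saved under pics/ and viewed, about 8 in all and at most 12, crops included, and the job is handed in when it is done.

Besides the shell and the picture viewer there is one more tool, called after "Emit:" by a JSON object that holds its "api" and its "payload", one argument or row to a line. step_arm: Moves the arm, as the interface text tells. Its arguments: {"type":"object","properties":{"motion":{"type":"array"},"force":{"type":"number"}},"required":["motion"]}

```bash
mkdir -p pics; ls; python3 - <<'E'
from plant import robot
import cv2,numpy as np
np.set_printoptions(precision=4,suppress=True)
for n in("scene","top"):
    cv2.imwrite(f"pics/{n}0.png",cv2.cvtColor(robot.snapshot(n),cv2.COLOR_RGB2BGR))
    print(n,robot.camera_info(n))
print(robot.camera_info("wrist")); print(robot.sense())
E
```

```text
pics
scene {'camera_matrix': array([[410.5489,   0.    , 320.322 ],
       [  0.    , 410.5489, 196.375 ],
       [  0.    ,   0.    ,   1.    ]]), 'R': array([[-0.06  ,  0.9982, -0.0097],
       [ 0.816 ,  0.0435, -0.5764],
       [-0.575 , -0.0425, -0.8171]]), 't': array([ 0.0557, -0.338 ,  1.3812])}
top {'camera_matrix': array([[391.2265,   0.    , 321.125 ],
       [  0.    , 391.2265, 196.9334],
       [  0.    ,   0.    ,   1.    ]]), 'R': array([[-0.0253, -0.9996, -0.0139],
       [-0.9845,  0.0273, -0.1731],
       [ 0.1734,  0.0093, -0.9848]]), 't': array([0.0223, 0.5546, 1.0984])}
{'camera_matrix': array([[306.6382,   0.    , 320.1286],
       [  0.    , 306.6382, 200.1293],
       [  0.    ,   0.    ,   1.    ]]), 'T_tool_cam': array([[ 1.    , -0.0002, -0.0001, -0.0011],
       [ 0.    , -0.2626,  0.9649, -0.1283],
       [-0.0002, -0.9649, -0.2626,  0.0666],
       [ 0.    ,  0.    ,  0.    ,  1.    ]])}
{'clock': 0.1, 'joints': array([-1.4788,  0.2593,  1.536 , -0.    ,  1.348 , -0.2028]), 'dq': array([-0.0015, -0.0014, -0.0031, -0.0002, -0.0006,  0.0004]), 'joint_efforts': array([  0.002 , -44.697 , -29.1247,  -0.0004,   0.0061,   0.    ]), 'eef_pos': array([ 0.1598, -0.5258,  0.2445]), 'ee_rot': array([[ 0.2906, -0.0002,  0.9569],
       [-0.9569,  0.0017,  0.2906],
       [-0.0017, -1.    ,  0.0003]]), 'ft_force': array([-1.1903, -0.004 , -0.2839]), 'torque': array([0.0767, 0.0544, 0.06  ]), 'gripper_width': 0.08571517591908717}
```

View images.

View pics/scene0.png

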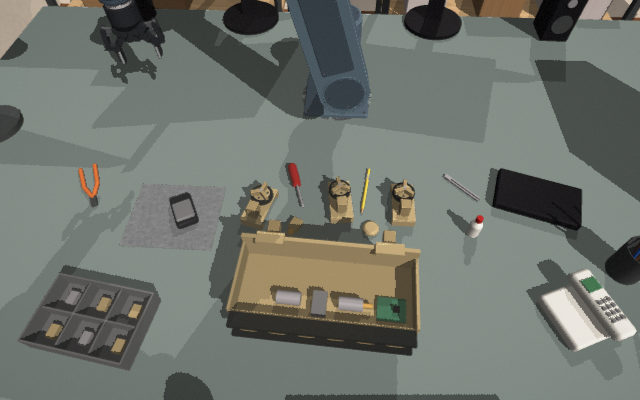

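View pics/top0.png

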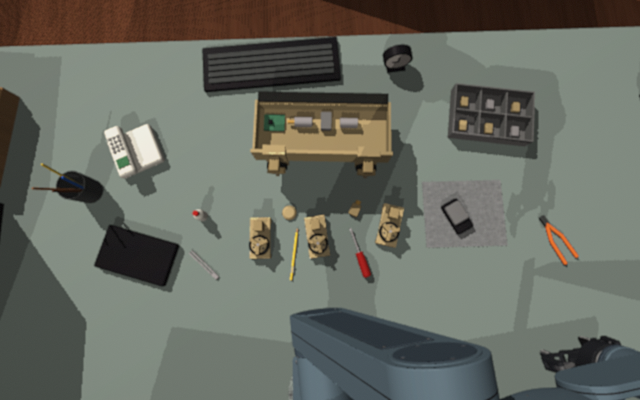

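```bash
python3 - <<'E'
import cv2
a=cv2.imread("pics/top0.png")[140:280,225:415]; cv2.imwrite("pics/top0c.png",cv2.resize(a,None,fx=4,fy=4,interpolation=cv2.INTER_CUBIC))
E
```

```text
(no output)
```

View pics/top0c.png

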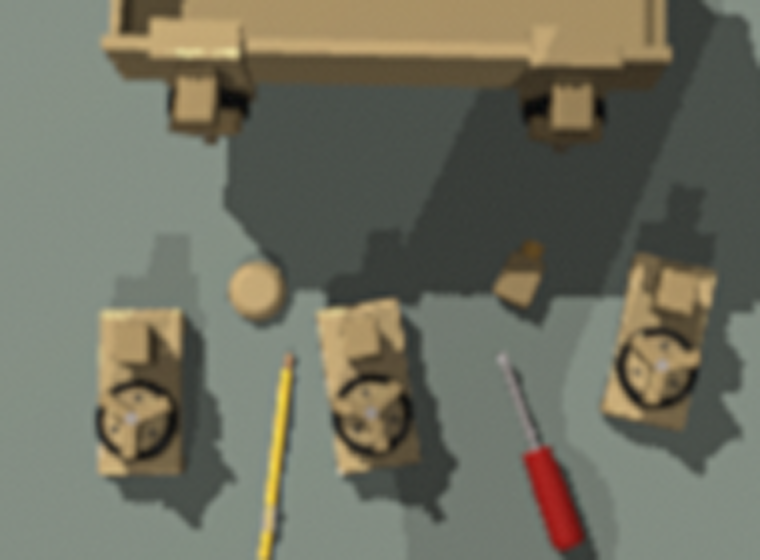

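```bash
cat > h.py <<'E'
from plant import robot
import cv2,numpy as np
np.set_printoptions(precision=4,suppress=True)
def ray(n,px,z,pose=None):
    c=robot.camera_info(n); K=c["camera_matrix"]
    if n=="wrist":
        p,Rt=pose; T=c["T_tool_cam"]; Rw=Rt@T[:3,:3]; o=Rt@T[:3,3]+p
    else: Rw=c["R"].T; o=-Rw@c["t"]
    px=np.atleast_2d(np.asarray(px,float))
    d=np.c_[px,np.ones(len(px))]@np.linalg.inv(K).T@Rw.T
    return o+d*((z-o[2])/d[:,2])[:,None]
def pose():
    s=robot.sense(); return s["eef_pos"],s["ee_rot"]
def goto(p,R=None):
    """shift (30mm units) and rotvec in tool axes to world pose"""
    q,Q=pose(); s=Q.T@(np.array(p)-q)/.03
    r=cv2.Rodrigues(Q.T@(Q if R is None else np.array(R)))[0].ravel()
    print("goto",np.round(s,2),np.round(r,3),"rows",round(max(np.linalg.norm(s)*30/50,np.degrees(np.linalg.norm(r))/8.59),1))
def snap(n,f):
    p=pose(); im=cv2.cvtColor(robot.snapshot(n),cv2.COLOR_RGB2BGR); cv2.imwrite(f"pics/{f}.png",im); return im,p
E
python3 - <<'E'
from h import *
o=np.array([225,140])-.375
C={"L":[(100,312),(182,310),(182,473),(100,473)],"M":[(318,310),(399,299),(420,461),(340,473)],"R":[(633,254),(715,268),(684,427),(603,412)]}
A={"L":(136,420),"M":(371,415),"R":(656,368)}
for k,c in C.items():
    P=ray("top",np.array(c)/4+o,.026); m=P.mean(0); d=(P[0]+P[1]-P[2]-P[3])/2; L=np.linalg.norm(d); d/=L
    print(k,"ctr",m,"len",L,"wid",np.linalg.norm(P[0]-P[1]),"yaw",np.arctan2(d[1],d[0]),"block",m+32*.001*d,"axle",m-.022*d,"axle by ring",ray("top",np.array(A[k])/4+o,.045))
print("wall",ray("top",np.array([(250,56),(530,60)])/4+o,.17),"fitted blocks front-top px",ray("top",np.array([(195,120),(573,127)])/4+o,.135))
# obstacles at desk
print(ray("top",np.array([(290,357),(265,555),(257,290),(520,275),(503,357),(565,545)])/4+o,.01))
E
```

```text
L ctr [0.443  0.1911 0.026 ] len 0.1188914663473556 wid 0.06098549125572885 yaw 0.0018310513700588505 block [0.475  0.1911 0.026 ] axle [0.421 0.191 0.026] axle by ring [[0.421  0.1914 0.045 ]]
M ctr [0.4432 0.0231 0.026 ] len 0.12022432334656862 wid 0.06059569244690025 yaw 0.10837784707107766 block [0.475  0.0265 0.026 ] axle [0.4213 0.0207 0.026 ] axle by ring [[0.4201 0.0218 0.045 ]]
R ctr [ 0.4709 -0.191   0.026 ] len 0.11987888411220166 wid 0.0613669257528796 yaw -0.2433888373363669 block [ 0.502  -0.1988  0.026 ] axle [ 0.4496 -0.1857  0.026 ] axle by ring [[ 0.4485 -0.1848  0.045 ]]
wall [[ 0.6536  0.0943  0.17  ]
 [ 0.6454 -0.0923  0.17  ]] fitted blocks front-top px [[ 0.6195  0.1359  0.135 ]
 [ 0.6072 -0.1228  0.135 ]]
[[ 0.4668  0.0822  0.01  ]
 [ 0.3223  0.1026  0.01  ]
 [ 0.518   0.1063  0.01  ]
 [ 0.524  -0.0921  0.01  ]
 [ 0.4626 -0.0769  0.01  ]
 [ 0.324  -0.1169  0.01  ]]
```

```bash
cat >> h.py <<'E'
AX={"L":(.421,.191,.002),"M":(.421,.021,.108),"R":(.449,-.185,-.243)}
def down(psi):
    c,s=np.cos(psi),np.sin(psi); return np.array([[s,0,c],[-c,0,s],[0,-1,0.]])
def tail(k,z,r=.025,lat=0):
    x,y,p=AX[k]; R=down(p); q=np.array([x,y,z])-r*R[:,2]+lat*R[:,0]; goto(q,R); return q
E
python3 -c "
from h import *
print(tail('R',.10))"
```

```text
goto [-8.49  4.84 11.81] [ 0.     0.538 -0.002] rows 9.2
[ 0.4247 -0.179   0.1   ]
```

Emit:
{"api": "step_arm", "payload": {
  "motion": [
    [[-1.4,0.5,2.0,0,0.1,0,40],[-2.8,1,4.0,0,0.2,0,40],[-4.2,1.5,6,0,0.3,0,40],[-5.6,2,8,0,0.4,0,40],[-7,2.5,10,0,0.5,0,40]]
  ],
  "force": 40
}}

```text
clock: 0.6
eef_pos: [0.3113, -0.3316, 0.1942]
ee_rot: [[-0.208, -0.0, 0.978], [-0.978, 0.002, -0.208], [-0.002, -1.0, -0.001]]
ft_force: [0.8, -0.8, 0.5]
gripper_width: 0.0397
```

```bash
python3 -c "
from h import *
tail('R',.10);tail('R',.062)"
```

```text
goto [-5.76  3.15  2.64] [ 0.001  0.033 -0.002] rows 4.2
goto [-5.76  4.42  2.64] [ 0.001  0.033 -0.002] rows 4.6
```

Emit:
{"api": "step_arm", "payload": {
  "motion": [
    [[-1.5,0.8,0.7,0,0.03,0,40],[-3,1.6,1.4,0,0.03,0,40],[-4.5,2.4,2.1,0,0.03,0,40],[-5.76,3.15,2.64,0,0.03,0,40],[-5.76,3.15,2.64,0,0.03,0,40]]
  ]
}}

```text
clock: 1.1
eef_pos: [0.4247, -0.1745, 0.0976]
ee_rot: [[-0.234, -0.004, 0.972], [-0.972, 0.006, -0.234], [-0.005, -1.0, -0.005]]
ft_force: [0.3, -1.0, 1.0]
gripper_width: 0.0406
```

```bash
python3 -c "
from h import *
snap('wrist','w1');tail('R',.062)"
```

```text
goto [0.14 1.19 0.04] [ 0.005  0.007 -0.005] rows 0.7
```

View pics/w1.png

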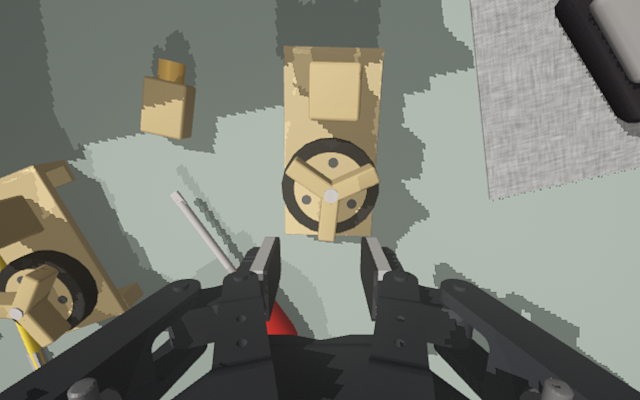

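Emit:
{"api": "step_arm", "payload": {
  "motion": [
    [[0.1,0.7,0.04,0,0,0,40],[0.1,1.19,0.04,0,0,0,40],[0.1,1.19,0.04,0,0,0,40],[0.6,1.19,0.04,0,0,0,40],[1.0,1.19,0.04,0,0,0,40]]
  ]
}}

```text
clock: 1.65
eef_pos: [0.4188, -0.2055, 0.0627]
ee_rot: [[-0.234, -0.003, 0.972], [-0.972, 0.005, -0.234], [-0.004, -1.0, -0.004]]
ft_force: [0.6, -0.1, 0.3]
gripper_width: 0.0403
```

Emit:
{"api": "step_arm", "payload": {
  "motion": [
    [[0.3,0,0,0,0,0,40],[0.5,0,0,0,0,0,40]]
  ]
}}

```text
clock: 1.85
eef_pos: [0.4154, -0.222, 0.0635]
ee_rot: [[-0.236, -0.001, 0.972], [-0.972, 0.003, -0.236], [-0.003, -1.0, -0.002]]
ft_force: [0.0, -0.0, -0.2]
gripper_width: 0.0398
```

Emit:
{"api": "step_arm", "payload": {
  "motion": [
    [[0,0,0,0,0,0,40],[0,-0.8,0,0,0,0,40],[0,-1.6,0,0,0,0,40]]
  ]
}}

```text
clock: 2.15
eef_pos: [0.4148, -0.2216, 0.1116]
ee_rot: [[-0.236, -0.003, 0.972], [-0.972, 0.005, -0.236], [-0.004, -1.0, -0.004]]
ft_force: [0.2, 0.3, 0.2]
gripper_width: 0.0398
```

```bash
python3 -c "
from h import *
a,p=snap('wrist','w2');b,_=snap('wrist','w2b')
d=cv2.absdiff(a,b).max(2);print((d>30).sum())
cv2.imwrite('pics/w2c.png',np.hstack([a[120:320,200:450],b[120:320,200:450]]))
tail('M',.10);tail('M',.062)"
```

```text
13732
goto [-7.66  0.47 -2.58] [-0.003 -0.346  0.   ] rows 4.9
goto [-7.66  1.74 -2.59] [-0.003 -0.346  0.   ] rows 5.0
```

View pics/w2c.png

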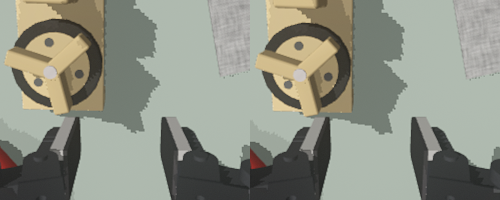

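```bash
python3 -c "
from h import *
I=[snap('wrist','t%d'%i)[0] for i in range(7)]
a=cv2.imread('pics/w2.png')
for i,b in enumerate(I): print(i,(cv2.absdiff(I[0],b).max(2)[150:250,200:320]>30).sum())
cv2.imwrite('pics/w3c.png',cv2.resize(np.hstack([a[150:250,200:320],I[0][150:250,200:320],I[-1][150:250,200:320]]),None,fx=2,fy=2))
print(pose()[0])
tail('R',.10)"
```

```text
0 0
1 787
2 1711
3 2204
4 2409
5 2470
6 2426
[ 0.415  -0.2216  0.1106]
goto [-1.46  0.36 -0.02] [ 0.004  0.005 -0.004] rows 0.9
```

View pics/w3c.png

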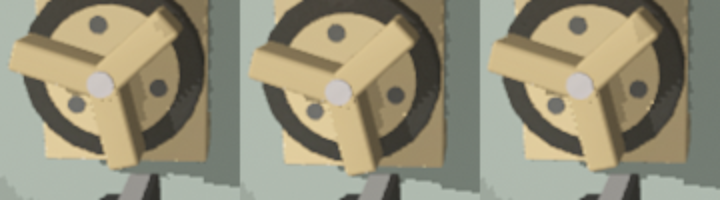

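Emit:
{"api": "step_arm", "payload": {
  "motion": [
    [[-0.8,0,0,0,0,0,40],[-1.4,0,0,0,0,0,40],[-1.4,0.9,0,0,0,0,40],[-1.4,1.65,0,0,0,0,40],[-1.4,1.65,0,0,0,0,40]]
  ]
}}

```text
clock: 3.1
eef_pos: [0.4232, -0.1791, 0.0588]
ee_rot: [[-0.236, -0.007, 0.972], [-0.972, 0.008, -0.236], [-0.006, -1.0, -0.009]]
ft_force: [-0.5, -0.5, -0.1]
gripper_width: 0.0396
```

Emit:
{"api": "step_arm", "payload": {
  "motion": [
    [[0.3,0,0,0,0,0,40],[0.6,0,0,0,0,0,40],[0.9,0,0,0,0,0,40],[1.2,0,0,0,0,0,40]]
  ]
}}

```text
clock: 3.5
eef_pos: [0.4149, -0.2157, 0.0593]
ee_rot: [[-0.236, -0.006, 0.972], [-0.972, 0.007, -0.236], [-0.005, -1.0, -0.007]]
ft_force: [-0.0, -0.3, 0.4]
gripper_width: 0.0399
```

```bash
python3 -c "
from h import *
I=[snap('wrist','t%d'%i)[0] for i in range(4)]
s=robot.sense();print(s['ft_force'],pose()[0])
for i,b in enumerate(I): print(i,(cv2.absdiff(I[0],b).max(2)[100:250,200:320]>30).sum())
cv2.imwrite('pics/w4c.png',cv2.resize(np.hstack([I[0][100:280,180:430],I[-1][100:280,180:430]]),None,fx=1.5,fy=1.5))
"
```

```text
[ 0.1049  0.4485 -0.1451] [ 0.4146 -0.2146  0.0589]
0 0
1 3129
2 968
3 983
```

View pics/w4c.png

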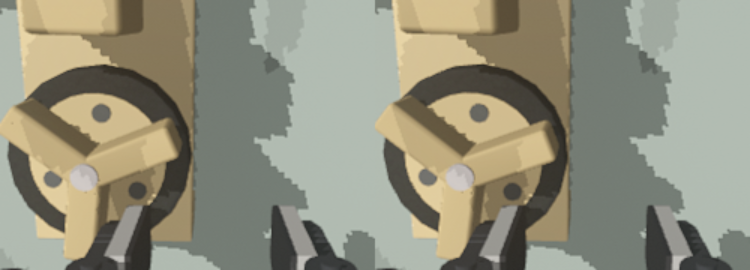

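Emit:
{"api": "step_arm", "payload": {
  "motion": [
    [[0,-0.8,0,0,0,0,40],[0,-1.6,0,0,0,0,40]]
  ]
}}

```text
clock: 3.9
eef_pos: [0.4143, -0.2143, 0.1069]
ee_rot: [[-0.237, -0.008, 0.971], [-0.971, 0.01, -0.237], [-0.007, -1.0, -0.011]]
ft_force: [1.4, 0.2, 1.0]
gripper_width: 0.0397
```

```bash
python3 -c "
from h import *
tail('M',.10);tail('M',.062)"
```

```text
goto [-7.39  0.31 -2.42] [ 0.009 -0.347 -0.009] rows 4.7
goto [-7.38  1.58 -2.41] [ 0.009 -0.347 -0.009] rows 4.8
```

Emit:
{"api": "step_arm", "payload": {
  "motion": [
    [[-1.5,0.05,-0.5,0,-0.07,0,40],[-3,0.1,-1,0,-0.14,0,40],[-4.5,0.2,-1.5,0,-0.21,0,40],[-6,0.25,-2,0,-0.28,0,40],[-7.3,0.3,-2.4,0,-0.34,0,40]]
  ]
}}

```text
clock: 4.4
eef_pos: [0.3951, 0.018, 0.1003]
ee_rot: [[0.103, -0.009, 0.995], [-0.995, 0.01, 0.104], [-0.011, -1.0, -0.008]]
ft_force: [1.8, -0.6, 1.0]
gripper_width: 0.0399
```

```bash
python3 -c "
from h import *
tail('M',.062)"
```

```text
goto [0.01 1.28 0.05] [ 0.008 -0.004 -0.011] rows 0.8
```

Emit:
{"api": "step_arm", "payload": {
  "motion": [
    [[0,0.7,0.05,0,0,0,40],[0,1.28,0.05,0,0,0,40],[0,1.28,0.05,0,0,0,40],[0.4,1.28,0.05,0,0,0,40],[0.8,1.28,0.05,0,0,0,40]]
  ]
}}

```text
clock: 4.9
eef_pos: [0.3987, -0.006, 0.0622]
ee_rot: [[0.104, -0.009, 0.995], [-0.995, 0.01, 0.104], [-0.011, -1.0, -0.008]]
ft_force: [-0.1, 3.3, -0.3]
gripper_width: 0.0404
```

Emit:
{"api": "step_arm", "payload": {
  "motion": [
    [[0.3,0,0,0,0,0,40],[0.5,0,0,0,0,0,40],[0.5,0,0,0,0,0,40]]
  ]
}}

```text
clock: 5.2
eef_pos: [0.4007, -0.0225, 0.0624]
ee_rot: [[0.102, -0.008, 0.995], [-0.995, 0.01, 0.102], [-0.01, -1.0, -0.007]]
ft_force: [-1.1, 0.3, 0.2]
gripper_width: 0.0401
```

```bash
python3 -c "
from h import *
I=[snap('wrist','m%d'%i)[0] for i in range(2)]
s=robot.sense();print(s['ft_force'],pose()[0])
cv2.imwrite('pics/m.png',np.hstack([b[80:290,150:430] for b in I]))
"
```

```text
[-0.5649  0.2545  0.0508] [ 0.4008 -0.0217  0.0624]
```

View pics/m.png

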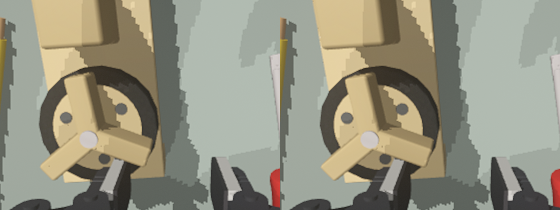

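Emit:
{"api": "step_arm", "payload": {
  "motion": [
    [[0,-0.8,0,0,0,0,40],[0,-1.6,0,0,0,0,40]]
  ]
}}

```text
clock: 5.5
eef_pos: [0.4009, -0.0221, 0.1106]
ee_rot: [[0.102, -0.009, 0.995], [-0.995, 0.01, 0.103], [-0.011, -1.0, -0.008]]
ft_force: [0.4, -0.1, -0.4]
gripper_width: 0.0399
```

```bash
python3 -c "
from h import *
tail('L',.10);tail('L',.062)"
```

```text
goto [-7.08  0.43  0.57] [ 0.008  0.101 -0.011] rows 4.3
goto [-7.06  1.69  0.58] [ 0.008  0.101 -0.011] rows 4.4
```

Emit:
{"api": "step_arm", "payload": {
  "motion": [
    [[-1.5,0.1,0.1,0,0.03,0,40],[-3,0.2,0.2,0,0.06,0,40],[-4.5,0.3,0.35,0,0.1,0,40],[-6,0.4,0.5,0,0.1,0,40],[-7.08,0.43,0.57,0.008,0.1,-0.01,40]]
  ]
}}

```text
clock: 6.0
eef_pos: [0.3962, 0.1935, 0.1001]
ee_rot: [[0.004, 0.001, 1.0], [-1.0, 0.001, 0.004], [-0.001, -1.0, 0.001]]
ft_force: [0.0, 0.9, 0.7]
gripper_width: 0.0397
```

```bash
python3 -c "
from h import *
tail('L',.062)"
```

```text
goto [ 0.09  1.27 -0.01] [-0.001  0.002 -0.001] rows 0.8
```

Emit:
{"api": "step_arm", "payload": {
  "motion": [
    [[0.09,0.7,0,0,0,0,40],[0.09,1.27,0,0,0,0,40],[0.09,1.27,0,0,0,0,40],[0.5,1.27,0,0,0,0,40],[0.9,1.27,0,0,0,0,40]]
  ]
}}

```text
clock: 6.5
eef_pos: [0.3964, 0.166, 0.0625]
ee_rot: [[0.004, 0.002, 1.0], [-1.0, 0.002, 0.004], [-0.002, -1.0, 0.002]]
ft_force: [-1.7, 2.7, -1.1]
gripper_width: 0.0397
```

Emit:
{"api": "step_arm", "payload": {
  "motion": [
    [[0.3,0,0,0,0,0,40],[0.5,0,0,0,0,0,40],[0.5,0,0,0,0,0,40]]
  ]
}}

```text
clock: 6.8
eef_pos: [0.3971, 0.1497, 0.063]
ee_rot: [[0.002, 0.003, 1.0], [-1.0, 0.001, 0.002], [-0.001, -1.0, 0.003]]
ft_force: [0.5, -0.1, 1.0]
gripper_width: 0.0401
```

```bash
python3 -c "
from h import *
I=[snap('wrist','l%d'%i)[0] for i in range(2)]
s=robot.sense();print(s['ft_force'],pose()[0])
cv2.imwrite('pics/l.png',np.hstack([b[80:290,150:430] for b in I]))
"
```

```text
[0.4649 0.7486 0.233 ] [0.3971 0.1504 0.0629]
```

View pics/l.png

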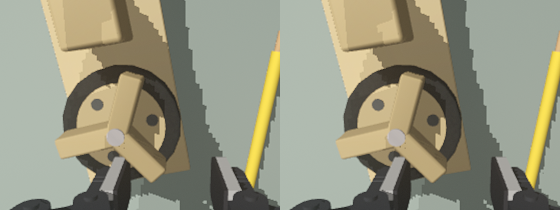

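```bash
python3 -c "
from h import *
o=np.array([150,80]);p=pose()
h,a,b,c=ray('wrist',np.array([(115,138),(155,173),(131,77),(60,146)])+o,.061,p)
e=ray('wrist',np.array([(152,0),(188,168),(42,0),(62,75)])+o,.026,p)
f=lambda v:np.arctan2(v[1],v[0])
print(h,[f(v-h) for v in(a,b,c)],[np.linalg.norm(v-h) for v in(a,b,c)],f(e[0]-e[1]),f(e[2]-e[3]))
"
```

```text
[0.4195 0.1763 0.061 ] [np.float64(-2.3338829510547514), np.float64(-0.28531650354363947), np.float64(1.7244582311662382)] [np.float64(0.024528982315903593), np.float64(0.028408736878571685), np.float64(0.025268333590024252)] 0.21274470659027295 0.17696405375930674
```

Emit:
{"api": "step_arm", "payload": {
  "motion": [
    [[0,0,-0.85,0,0,0,40],[0.67,0,-0.85,0,0,0,40],[0.67,0,-0.85,0,0,0,40],[0.67,0,-0.5,0,0,0,40],[0.67,0,-0.2,0,0,0,40]]
  ]
}}

```text
clock: 7.4
eef_pos: [0.3917, 0.1303, 0.063]
ee_rot: [[0.003, 0.002, 1.0], [-1.0, 0.001, 0.003], [-0.001, -1.0, 0.002]]
ft_force: [-6.5, -4.4, 4.1]
gripper_width: 0.0399
```

Emit:
{"api": "step_arm", "payload": {
  "motion": [
    [[0,0,0.3,0,0,0,40],[0,0,0.5,0,0,0,40],[0,0,0.5,0,0,0,40]]
  ]
}}

```text
clock: 7.7
eef_pos: [0.4085, 0.1299, 0.0631]
ee_rot: [[0.004, 0.002, 1.0], [-1.0, -0.001, 0.004], [0.001, -1.0, 0.002]]
ft_force: [-1.4, -5.5, 2.4]
gripper_width: 0.0403
```

```bash
python3 -c "
from h import *
a,p=snap('wrist','l3'); print(p[0],robot.sense()['ft_force'])
cv2.imwrite('pics/l3c.png',cv2.resize(a[70:290,100:400],None,fx=2,fy=2))
"
```

```text
[0.4085 0.1299 0.0631] [-0.3214 -6.176   1.9336]
```

View pics/l3c.png

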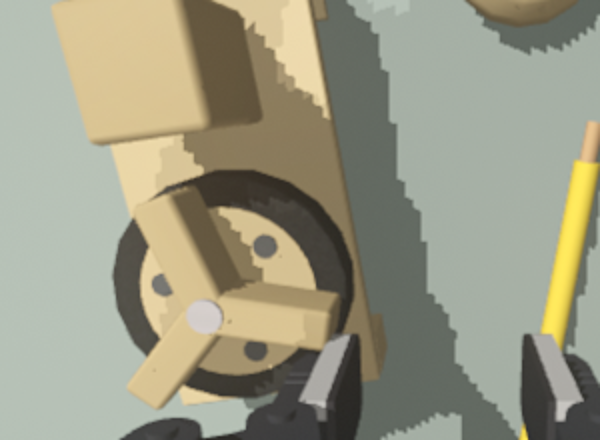

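Emit:
{"api": "step_arm", "payload": {
  "motion": [
    [[0,-1,0,0,0,0,40],[0,-2,0,0,0,0,55],[1.5,-2.4,0.4,0,0.05,0,55],[3,-2.4,0.9,0,0.1,0,55],[4.5,-2.4,1.4,0,0.15,0,55]]
  ]
}}

```text
clock: 8.25
eef_pos: [0.4533, -0.006, 0.1365]
ee_rot: [[-0.145, 0.006, 0.989], [-0.989, -0.002, -0.145], [0.001, -1.0, 0.007]]
ft_force: [0.7, 0.4, -0.3]
gripper_width: 0.0552
```

```bash
python3 -c "
from h import *
R=np.array([[-0.234,-0.004,0.972],[-0.972,0.006,-0.234],[-0.005,-1.0,-0.005]])
q=(np.array([.4247,-.1745,.0976]),R)
print(ray('wrist',[(308,62),(361,62),(361,122),(308,120)],.066,q), ray('wrist',[(284,47),(384,47)],.026,q), ray('wrist',[(286,235),(376,236)],.026,q))
goto([.502,-.199,.10],down(-.243))
"
```

```text
[[ 0.515  -0.189   0.066 ]
 [ 0.5091 -0.2137  0.066 ]
 [ 0.4817 -0.2081  0.066 ]
 [ 0.4889 -0.1824  0.066 ]] [[ 0.5327 -0.177   0.026 ]
 [ 0.5188 -0.2346  0.026 ]] [[ 0.417  -0.1467  0.026 ]
 [ 0.4017 -0.2075  0.026 ]]
goto [6.13 1.24 2.53] [-0.007  0.097  0.   ] rows 4.0
```

Emit:
{"api": "step_arm", "payload": {
  "motion": [
    [[1.5,0.2,0.6,0,0.03,0,55],[3,0.4,1.2,0,0.06,0,55],[4.5,0.7,1.8,0,0.1,0,55],[6.13,0.9,2.46,0,0.097,0,55],[6.13,0.9,2.46,0,0.097,0,55]]
  ]
}}

```text
clock: 8.75
eef_pos: [0.5026, -0.2051, 0.1096]
ee_rot: [[-0.245, 0.009, 0.97], [-0.97, -0.005, -0.245], [0.002, -1.0, 0.01]]
ft_force: [0.2, 0.7, -0.8]
gripper_width: 0.055
```

```bash
python3 -c "
from h import *
a,p=snap('wrist','b1')
g=cv2.cvtColor(a,cv2.COLOR_BGR2HSV); print(p[0])
goto([.500,-.1985,.046],down(-.243))
c=(robot.camera_info('wrist')); T=c['T_tool_cam']
for P in [(.500,-.1985,.066),(.526,-.205,.026)]:
    q=T[:3,:3].T@(p[1].T@(np.array(P)-p[0])-T[:3,3]); k=c['camera_matrix']@q; print(k[:2]/k[2])
"
```

```text
[ 0.5026 -0.2051  0.1096]
goto [-0.12  2.11 -0.1 ] [-0.008 -0.004  0.001] rows 1.3
[312.0872 238.4   ]
[313.0283 181.6267]
```

Emit:
{"api": "step_arm", "payload": {
  "motion": [
    [[-0.12,0.6,-0.1,0,0,0,55],[-0.12,1.2,-0.1,0,0,0,55],[-0.12,2.1,-0.1,-0.008,0,0,55],[-0.12,2.1,-0.1,-0.008,0,0,55],[-0.12,2.1,-0.1,-0.008,0,0,20]]
  ],
  "force": 110
}}

```text
clock: 9.3
eef_pos: [0.5004, -0.1975, 0.0464]
ee_rot: [[-0.243, -0.001, 0.97], [-0.97, 0.0, -0.243], [0.0, -1.0, -0.001]]
ft_force: [0.3, -0.9, 0.5]
gripper_width: 0.0419
```

Emit:
{"api": "step_arm", "payload": {
  "motion": [
    [[0,0,0,0,0,0,0],[0,0,0,0,0,0,0],[0,0,0,0,0,0,0]]
  ]
}}

```text
clock: 9.6
eef_pos: [0.5016, -0.198, 0.0482]
ee_rot: [[-0.243, 0.002, 0.97], [-0.97, -0.002, -0.243], [0.001, -1.0, 0.002]]
ft_force: [0.9, 0.2, 7.9]
gripper_width: 0.0245
```

Emit:
{"api": "step_arm", "payload": {
  "motion": [
    [[0,-0.5,0,0,0,0,0],[0,-1.5,0,0,0,0,0],[0,-2.5,0,0,0,0,0],[0,-3.5,0,0,0,0,0],[0,-4,0,0,0,0,0]]
  ]
}}

```text
clock: 10.1
eef_pos: [0.5016, -0.1977, 0.1701]
ee_rot: [[-0.243, 0.004, 0.97], [-0.97, -0.002, -0.243], [0.001, -1.0, 0.004]]
ft_force: [0.2, -0.4, -8.4]
gripper_width: 0.0245
```

```bash
python3 -c "
from h import *
a=cv2.imread('pics/top0.png'); s=cv2.imread('pics/scene0.png')
for c in (295,320,345): print('top',c,[(r,int(a[r,c].sum()/3)) for r in range(146,166)])
for c in (300,325,350): print('scene',c,[(r,int(s[r,c].sum()/3)) for r in range(232,256)])
"
```

```text
top 295 [(146, 138), (147, 137), (148, 139), (149, 147), (150, 156), (151, 160), (152, 142), (153, 106), (154, 78), (155, 74), (156, 74), (157, 74), (158, 75), (159, 75), (160, 75), (161, 75), (162, 76), (163, 77), (164, 77), (165, 77)]
top 320 [(146, 137), (147, 137), (148, 137), (149, 139), (150, 150), (151, 160), (152, 157), (153, 130), (154, 91), (155, 73), (156, 73), (157, 75), (158, 75), (159, 74), (160, 75), (161, 77), (162, 76), (163, 76), (164, 77), (165, 75)]
top 345 [(146, 136), (147, 136), (148, 136), (149, 137), (150, 145), (151, 154), (152, 159), (153, 146), (154, 111), (155, 80), (156, 72), (157, 75), (158, 75), (159, 75), (160, 74), (161, 71), (162, 64), (163, 61), (164, 56), (165, 58)]
scene 300 [(232, 66), (233, 66), (234, 66), (235, 65), (236, 66), (237, 79), (238, 139), (239, 160), (240, 159), (241, 154), (242, 119), (243, 120), (244, 121), (245, 120), (246, 120), (247, 120), (248, 120), (249, 122), (250, 121), (251, 121), (252, 121), (253, 120), (254, 120), (255, 119)]
scene 325 [(232, 64), (233, 63), (234, 66), (235, 65), (236, 67), (237, 65), (238, 64), (239, 73), (240, 118), (241, 160), (242, 159), (243, 157), (244, 130), (245, 119), (246, 121), (247, 121), (248, 121), (249, 121), (250, 121), (251, 119), (252, 120), (253, 119), (254, 120), (255, 120)]
scene 350 [(232, 81), (233, 81), (234, 83), (235, 82), (236, 81), (237, 79), (238, 81), (239, 80), (240, 82), (241, 80), (242, 96), (243, 162), (244, 162), (245, 160), (246, 147), (247, 121), (248, 120), (249, 120), (250, 122), (251, 120), (252, 121), (253, 121), (254, 120), (255, 120)]
```

Emit:
{"api": "step_arm", "payload": {
  "motion": [
    [[-0.6,-0.8,-0.6,0.15,0,0,0],[-1.2,-1.6,-1.2,0.29,0,0,0],[-1.8,-2.4,-1.8,0.44,0,0,0],[-2.4,-3.2,-2.4,0.58,0,0,0],[-3,-4,-3,0.73,0,0,0]]
  ]
}}

```text
clock: 10.6
eef_pos: [0.4338, -0.086, 0.2883]
ee_rot: [[-0.242, 0.651, 0.719], [-0.97, -0.162, -0.179], [0.0, -0.741, 0.671]]
ft_force: [0.8, 0.4, -6.5]
gripper_width: 0.0247
```

```bash
cat >> h.py <<'E'
def fwd(psi):
    c,s=np.cos(psi),np.sin(psi); return np.array([[s,c,0],[-c,s,0],[0,0,1.]])
E
python3 -c "
from h import *
t=ray('top',[(295,152.7),(320,153.35),(345,153.9)],.17); s=ray('scene',[(300,237.5),(325,239.85),(350,242.2)],.17)
f=ray('scene',[(300,241.9),(325,244.2),(350,246.5)],.17)
print(t);print(s);print(f)
a=s[:,:2]
k=np.polyfit(a[:,1],a[:,0],1);print(k, np.polyfit(t[:,1],t[:,0],1))
goto([.48,-.03,.30],fwd(-.045))
"
```

```text
[[ 0.6555  0.0732  0.17  ]
 [ 0.6518  0.0064  0.17  ]
 [ 0.6483 -0.0601  0.17  ]]
[[ 0.6447 -0.0587  0.17  ]
 [ 0.6475 -0.0053  0.17  ]
 [ 0.6503  0.0477  0.17  ]]
[[ 0.6553 -0.0578  0.17  ]
 [ 0.6579 -0.0047  0.17  ]
 [ 0.6605  0.0479  0.17  ]]
[0.052  0.6478] [0.0543 0.6515]
goto [-2.18  0.41  1.03] [ 0.832 -0.083  0.188] rows 5.7
```

Emit:
{"api": "step_arm", "payload": {
  "motion": [
    [[-0.4,0.08,0.2,0.14,-0.014,0.03,0],[-0.8,0.16,0.4,0.28,-0.028,0.063,0],[-1.2,0.24,0.6,0.42,-0.042,0.095,0],[-1.6,0.32,0.8,0.56,-0.056,0.127,0],[-2.0,0.4,1,0.7,-0.07,0.158,0]]
  ]
}}

```text
clock: 11.1
eef_pos: [0.4707, -0.035, 0.2932]
ee_rot: [[-0.109, 0.895, 0.432], [-0.993, -0.08, -0.085], [-0.042, -0.439, 0.898]]
ft_force: [0.6, 1.2, -8.7]
gripper_width: 0.0243
```

```bash
python3 -c "
from h import *
goto([.53,.009,.22],fwd(-.053))
"
```

```text
goto [-1.57  2.72 -1.46] [ 0.453 -0.054  0.046] rows 3.1
```

Emit:
{"api": "step_arm", "payload": {
  "motion": [
    [[-0.4,0.68,-0.3,0.13,-0.015,0.015,0],[-0.8,1.36,-0.7,0.26,-0.03,0.03,0],[-1.2,2.0,-1.1,0.39,-0.045,0.04,0],[-1.57,2.72,-1.46,0.453,-0.054,0.046,0],[-1.57,2.72,-1.46,0.453,-0.054,0.046,0]]
  ]
}}

```text
clock: 11.6
eef_pos: [0.5668, 0.0249, 0.2703]
ee_rot: [[0.025, 0.987, 0.16], [-0.996, 0.039, -0.086], [-0.091, -0.157, 0.983]]
ft_force: [2.3, 3.6, -6.1]
gripper_width: 0.0242
```

```bash
python3 -c "
from h import *
goto([.53,.009,.169],fwd(-.053))
a,p=snap('wrist','h0'); b,_=snap('top','h0t'); c,_=snap('scene','h0s')
W=np.zeros((600,800,3),np.uint8); W[:400,:640]=a
x=cv2.resize(c[150:270,250:430],None,fx=1.6,fy=1.6); W[400:400+x.shape[0],:x.shape[1]]=x
y=cv2.resize(b[130:250,240:400],None,fx=1.6,fy=1.6); W[400:400+y.shape[0],300:300+y.shape[1]]=y
cv2.imwrite('pics/h0m.png',W)
"
```

```text
goto [ 0.8  -0.7  -3.47] [ 0.162 -0.085 -0.085] rows 2.2
```

View pics/h0m.png

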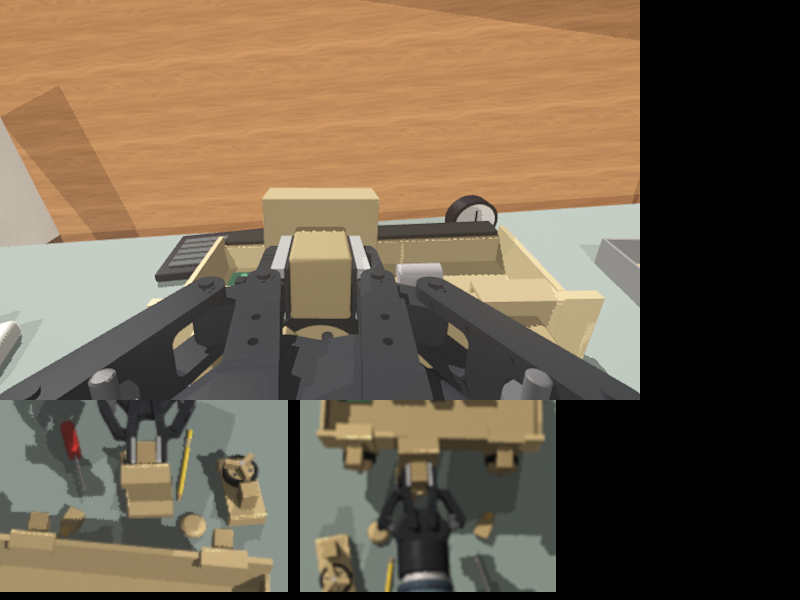

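Emit:
{"api": "step_arm", "payload": {
  "motion": [
    [[0.2,-0.5,-0.4,0.05,-0.03,-0.03,0],[0.4,-0.7,-1.2,0.1,-0.06,-0.06,0],[0.6,-0.7,-2.0,0.162,-0.085,-0.085,0],[0.8,-0.7,-2.8,0.162,-0.085,-0.085,0],[0.8,-0.7,-3.55,0.162,-0.085,-0.085,0]]
  ]
}}

```text
clock: 12.25
eef_pos: [0.5804, 0.0192, 0.1551]
ee_rot: [[-0.057, 0.998, 0.007], [-0.998, -0.057, -0.01], [-0.01, -0.007, 1.0]]
ft_force: [2.0, 0.4, -8.3]
gripper_width: 0.0246
```

```bash
python3 -c "
from h import *
B=np.array([.650,.003,.17]);R=fwd(-.053)
goto([.53,.009,.165],R)
goto(B-.07*R[:,1]+[0,0,-.005],R)
"
```

```text
goto [ 0.43 -1.66  0.32] [ 0.007 -0.01   0.004] rows 1.0
goto [0.41 0.01 0.33] [ 0.007 -0.01   0.004] rows 0.3
```

Emit:
{"api": "step_arm", "payload": {
  "motion": [
    [[0.4,0,0.33,0.007,-0.01,0.004,0],[0.4,0,0.33,0.007,-0.01,0.004,0],[0.4,0,0.33,0.007,-0.01,0.004,0]]
  ]
}}

```text
clock: 12.55
eef_pos: [0.5834, 0.0067, 0.1668]
ee_rot: [[-0.055, 0.998, -0.005], [-0.998, -0.055, 0.001], [0.0, 0.005, 1.0]]
ft_force: [0.1, -0.6, -7.3]
gripper_width: 0.0246
```

```bash
python3 -c "
from h import *
B=np.array([.650,.003,.17]);R=fwd(-.053)
goto(B-.0315*R[:,1]+[0,0,-.005],R);print(robot.sense()['ft_force'])
a,p=snap('wrist','h1')
c=robot.camera_info('wrist');T=c['T_tool_cam']
def pr(X,q=p):
    v=T[:3,:3].T@(q[1].T@(np.array(X)-q[0])-T[:3,3]);k=c['camera_matrix']@v;return k[:2]/k[2]
for y in(.06,-.06): print(pr(B+[.053*y,y,0]),pr(B+R[:,1]*.009+[.053*y,y,0]))
for u in (190,225,420,450): print(u,[(r,int(a[r,u].sum()/3)) for r in range(200,345,4)])
cv2.imwrite('pics/h1c.png',a)
"
```

```text
goto [ 0.    1.17 -0.07] [-0.005  0.     0.002] rows 0.7
[ 0.0653 -0.5726 -7.2564]
[231.9713 214.3498] [235.5326 210.4385]
[411.6365 214.3188] [407.8905 210.4136]
190 [(200, 83), (204, 67), (208, 156), (212, 217), (216, 162), (220, 166), (224, 165), (228, 166), (232, 167), (236, 166), (240, 166), (244, 166), (248, 166), (252, 166), (256, 166), (260, 166), (264, 165), (268, 165), (272, 164), (276, 165), (280, 166), (284, 83), (288, 87), (292, 87), (296, 87), (300, 86), (304, 86), (308, 87), (312, 50), (316, 49), (320, 48), (324, 71), (328, 83), (332, 107), (336, 102), (340, 92), (344, 92)]
225 [(200, 82), (204, 66), (208, 180), (212, 217), (216, 163), (220, 166), (224, 166), (228, 166), (232, 166), (236, 166), (240, 166), (244, 166), (248, 166), (252, 166), (256, 166), (260, 166), (264, 165), (268, 166), (272, 165), (276, 165), (280, 168), (284, 137), (288, 64), (292, 52), (296, 60), (300, 51), (304, 48), (308, 54), (312, 55), (316, 54), (320, 54), (324, 51), (328, 52), (332, 52), (336, 50), (340, 51), (344, 65)]
420 [(200, 72), (204, 55), (208, 161), (212, 197), (216, 131), (220, 133), (224, 133), (228, 133), (232, 133), (236, 133), (240, 133), (244, 132), (248, 133), (252, 132), (256, 132), (260, 132), (264, 132), (268, 132), (272, 132), (276, 134), (280, 77), (284, 78), (288, 76), (292, 59), (296, 58), (300, 56), (304, 77), (308, 53), (312, 52), (316, 51), (320, 52), (324, 51), (328, 51), (332, 50), (336, 50), (340, 50), (344, 44)]
450 [(200, 68), (204, 112), (208, 168), (212, 196), (216, 130), (220, 133), (224, 133), (228, 133), (232, 132), (236, 133), (240, 132), (244, 132), (248, 132), (252, 132), (256, 133), (260, 132), (264, 132), (268, 133), (272, 132), (276, 133), (280, 132), (284, 75), (288, 79), (292, 66), (296, 76), (300, 77), (304, 76), (308, 75), (312, 56), (316, 55), (320, 55), (324, 98), (328, 99), (332, 96), (336, 76), (340, 44), (344, 43)]
```

```bash
python3 -c "
import cv2
a=cv2.imread('pics/h1.png');h=cv2.cvtColor(a,cv2.COLOR_BGR2HSV)
for u in (190,200,445,455): print(u,[(r,*map(int,h[r,u])) for r in (250,275,281,284,287,292,300,306,312,318,324,330)])
import numpy as np
from h import *
T=robot.camera_info('wrist')['T_tool_cam'];K=robot.camera_info('wrist')['camera_matrix'];p,R=pose()
def pr(X):
    v=T[:3,:3].T@(R.T@(np.array(X)-p)-T[:3,3]);k=K@v;return k[:2]/k[2]
for z in(.09,.118): print(pr((.653,.085,z)),pr((.6455,-.085,z)))
for x in (.5,.55,.6,.65): print('desk',x,pr((x,.085,0)))
print(pr((.45,.191,.066)), pr((.518,.106,.014)))
"
```

```text
190 [(250, 21, 80, 192), (275, 21, 80, 191), (281, 21, 80, 194), (284, 165, 6, 84), (287, 15, 6, 87), (292, 10, 9, 89), (300, 0, 6, 88), (306, 15, 6, 89), (312, 30, 10, 51), (318, 10, 15, 50), (324, 10, 20, 75), (330, 21, 90, 128)]
200 [(250, 21, 78, 192), (275, 21, 79, 191), (281, 15, 12, 87), (284, 20, 9, 81), (287, 20, 25, 61), (292, 0, 3, 87), (300, 10, 9, 89), (306, 18, 24, 53), (312, 20, 15, 51), (318, 10, 14, 55), (324, 0, 5, 53), (330, 0, 0, 52)]
445 [(250, 20, 86, 155), (275, 20, 86, 155), (281, 120, 3, 77), (284, 0, 3, 80), (287, 15, 21, 48), (292, 0, 3, 78), (300, 0, 0, 77), (306, 30, 4, 62), (312, 15, 9, 57), (318, 30, 5, 55), (324, 0, 0, 50), (330, 150, 5, 50)]
455 [(250, 20, 85, 156), (275, 20, 88, 148), (281, 20, 86, 127), (284, 20, 86, 122), (287, 0, 3, 78), (292, 0, 3, 78), (300, 30, 3, 77), (306, 150, 3, 77), (312, 120, 4, 69), (318, 30, 5, 55), (324, 30, 5, 54), (330, 20, 86, 154)]
[210.1744 320.8473] [441.5874 319.6133]
[206.6018 286.649 ] [445.6153 285.6476]
desk 0.5 [ 98.1596 858.4968]
desk 0.55 [164.8306 617.611 ]
desk 0.6 [198.7428 495.0842]
desk 0.65 [219.2786 420.8875]
[-1524.3386  1934.0542] [ 63.4374 735.6927]
```

Emit:
{"api": "step_arm", "payload": {
  "motion": [
    [[0,0.3,-0.07,-0.005,0,0,0],[0,0.6,-0.07,-0.005,0,0,0],[0,0.9,-0.07,-0.005,0,0,0],[0,1.17,-0.07,-0.005,0,0,0],[0,1.17,-0.07,-0.005,0,0,0]]
  ]
}}

```text
clock: 13.1
eef_pos: [0.6192, 0.0059, 0.1716]
ee_rot: [[-0.053, 0.999, -0.01], [-0.999, -0.053, 0.004], [0.003, 0.01, 1.0]]
ft_force: [0.7, 0.1, -7.8]
gripper_width: 0.0243
```

```bash
python3 -c "
from h import *
B=np.array([.650,.003,.17]);R=fwd(-.053)
goto(B-.0315*R[:,1]+[0,0,-.005],R);goto(B-.0315*R[:,1]+[0,0,-.0225],R);s=robot.sense();print(s['ft_force'],s['torque'],s['eef_pos'])
"
```

```text
goto [ 0.04 -0.02 -0.22] [-0.01   0.003 -0.   ] rows 0.1
goto [ 0.04 -0.03 -0.8 ] [-0.01   0.003 -0.   ] rows 0.5
[ 0.6743  0.0954 -7.7925] [0.1662 1.8314 0.0426] [0.6192 0.0059 0.1716]
```

Emit:
{"api": "step_arm", "payload": {
  "motion": [
    [[0,0,-0.2,-0.01,0,0,0],[0,0,-0.4,-0.01,0,0,0],[0,0,-0.6,-0.01,0,0,0],[0,0,-0.7,-0.01,0,0,0]]
  ]
}}

```text
clock: 13.5
eef_pos: [0.6192, 0.0057, 0.1496]
ee_rot: [[-0.053, 0.999, 0.001], [-0.999, -0.053, 0.003], [0.003, -0.001, 1.0]]
ft_force: [-0.5, 0.4, -8.7]
gripper_width: 0.0246
```

```bash
python3 -c "
from h import *
B=np.array([.650,.003,.17]);R=fwd(-.053)
goto(B-.0315*R[:,1]+[0,0,-.0225],R);s=robot.sense();print(s['ft_force'],s['torque'],s['eef_pos'])
"
```

```text
goto [ 0.04 -0.02 -0.07] [0.001 0.003 0.   ] rows 0.0
[-0.5253  0.4387 -8.708 ] [0.0748 1.8528 0.0021] [0.6192 0.0057 0.1496]
```

Nearly there; lower until the weight comes off.

Emit:
{"api": "step_arm", "payload": {
  "motion": [
    [[0,0,-0.07,0,0,0,0],[0,0,-0.12,0,0,0,0]]
  ]
}}

```text
clock: 13.7
eef_pos: [0.6195, 0.0057, 0.1476]
ee_rot: [[-0.053, 0.999, -0.004], [-0.999, -0.053, 0.003], [0.003, 0.004, 1.0]]
ft_force: [-2.1, 0.8, 5.3]
gripper_width: 0.0243
```

Emit:
{"api": "step_arm", "payload": {
  "motion": [
    [[0,0,-0.05,0,0,0,0],[0,0,-0.08,0,0,0,0]]
  ]
}}

```text
clock: 13.9
eef_pos: [0.6197, 0.0057, 0.1473]
ee_rot: [[-0.053, 0.999, -0.01], [-0.999, -0.053, 0.003], [0.003, 0.01, 1.0]]
ft_force: [-4.5, 0.8, 6.8]
gripper_width: 0.0245
```

Emit:
{"api": "step_arm", "payload": {
  "motion": [
    [[0,0,0.03,0,0,0,40],[0,0,0.03,0,0,0,45],[0,0,0.03,0,0,0,45],[0,0,0.03,0,0,0,45],[0,0,0.03,0,0,0,45]]
  ]
}}

```text
clock: 14.4
eef_pos: [0.6197, 0.0056, 0.1481]
ee_rot: [[-0.053, 0.999, -0.01], [-0.999, -0.053, 0.003], [0.003, 0.01, 1.0]]
ft_force: [0.2, 0.7, -0.1]
gripper_width: 0.0451
```

Emit:
{"api": "step_arm", "payload": {
  "motion": [
    [[0,-0.6,0.03,0,0,0,45],[0,-1.5,0.03,0,0,0,45],[0,-2.5,0.03,0,0,0,45],[0,-3.3,0.03,0,0,0,45],[0,-3.3,0.03,0,0,0,45]]
  ]
}}

```text
clock: 14.9
eef_pos: [0.5643, 0.019, 0.1258]
ee_rot: [[-0.062, 0.998, -0.027], [-0.998, -0.062, 0.004], [0.002, 0.027, 1.0]]
ft_force: [-1.2, -0.5, -1.1]
gripper_width: 0.0452
```

```bash
python3 -c "
from h import *
a,p=snap('wrist','f0'); print(p[0],p[1],robot.sense()['ft_force'])
b,_=snap('wrist','f1')
d,_=snap('top','f0t')
T=robot.camera_info('wrist')['T_tool_cam'];K=robot.camera_info('wrist')['camera_matrix']
def pr(X):
    v=T[:3,:3].T@(p[1].T@(np.array(X)-p[0])-T[:3,3]);k=K@v;return (k[:2]/k[2]).round(1)
R=fwd(-.053);B=np.array([.650,.003,.17])
blk=B-.028*R[:,1]+[0,0,-.024]; print('blk',pr(blk-.02*R[:,1]),'axle',pr(blk+[0,0,-.054]),'armtop',pr(blk-.015*R[:,1]+[0,0,-.054]))
W=np.zeros((560,800,3),np.uint8);W[:400,:640]=a
x=cv2.resize(d[130:250,240:400],None,fx=1.3,fy=1.3);W[400:556,:x.shape[1]]=x
cv2.imwrite('pics/fm.png',W)
"
```

```text
[0.5643 0.019  0.1258] [[-0.0621  0.9977 -0.0267]
 [-0.9981 -0.062   0.0036]
 [ 0.0019  0.0268  0.9996]] [ 0.4795 -0.0022 -0.079 ]
blk [341.6 202.1] axle [337.8 272.7] armtop [339.4 283.9]
```

View pics/fm.png

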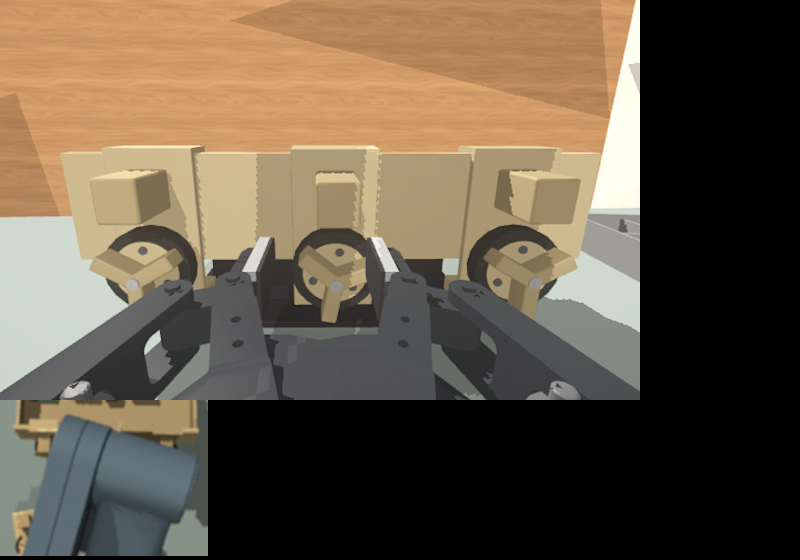

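```bash
python3 -c "
from h import *
a=cv2.imread('pics/f0.png');b=cv2.imread('pics/f1.png');print('wheel diff',(cv2.absdiff(a,b).max(2)[230:325,290:365]>30).sum())
R=fwd(-.053)@cv2.Rodrigues(np.array([-.2,0,0]))[0]
goto([.565,-.0265,.140],R);goto([.603,-.0265,.135],R)
"
```

```text
wheel diff 419
goto [1.5  0.11 0.4 ] [-0.229  0.002  0.01 ] rows 1.5
goto [1.42 1.37 0.19] [-0.229  0.002  0.01 ] rows 1.5
```

Emit:
{"api": "step_arm", "payload": {
  "motion": [
    [[0.2,-0.2,0.2,-0.05,0,0,0],[0.5,-0.2,0.4,-0.11,0,0,0],[1,0,0.4,-0.17,0,0.01,0],[1.5,0.1,0.4,-0.229,0,0.01,0],[1.5,0.1,0.4,-0.229,0,0.01,0]]
  ]
}}

```text
clock: 15.55
eef_pos: [0.5839, -0.0298, 0.1432]
ee_rot: [[-0.056, 0.979, 0.195], [-0.998, -0.056, -0.005], [0.006, -0.195, 0.981]]
ft_force: [0.7, -0.6, 0.2]
gripper_width: -0.0001
```

```bash
python3 -c "
from h import *
a,p=snap('wrist','g0');[robot.snapshot('scene') for _ in range(2)];b,_=snap('wrist','g1');print(p[0],robot.sense()['gripper_width'])
T=robot.camera_info('wrist')['T_tool_cam'];K=robot.camera_info('wrist')['camera_matrix']
def pr(X):
    v=T[:3,:3].T@(p[1].T@(np.array(X)-p[0])-T[:3,3]);k=K@v;return (k[:2]/k[2]).round(1)
u=pr((.6075,.0065,.0905));print(u)
x,y=u.astype(int);print('diff',(cv2.absdiff(a,b).max(2)[y-45:y+40,x-45:x+45]>30).sum())
h=cv2.cvtColor(a,cv2.COLOR_BGR2HSV)
# hub: grey-bright low saturation near prediction
m=cv2.inRange(h,(0,0,120),(180,45,255))[y-25:y+25,x-25:x+25];n,l,s,c=cv2.connectedComponentsWithStats(m);print(s,c+[x-25,y-25])
R=fwd(-.053)@cv2.Rodrigues(np.array([-.2,0,0]))[0]
goto([.603,-.0265,.135],R)
"
```

```text
[ 0.5839 -0.0298  0.1432] 0.00027145523532250794
[258.8 312.1]
diff 334
[[   0    0   50   50 2500]] [[257.5 311.5]]
goto [-0.04  0.67 -0.  ] [ 0.001  0.002 -0.   ] rows 0.4
```

Emit:
{"api": "step_arm", "payload": {
  "motion": [
    [[0,0.35,0,0,0,0,0],[0,0.67,0,0,0,0,0],[0,0.67,0,0,0,0,0]]
  ]
}}

```text
clock: 16.05
eef_pos: [0.6045, -0.027, 0.1344]
ee_rot: [[-0.051, 0.979, 0.199], [-0.999, -0.05, -0.008], [0.002, -0.199, 0.98]]
ft_force: [0.5, 0.3, 0.1]
gripper_width: 0.0005
```

Emit:
{"api": "step_arm", "payload": {
  "motion": [
    [[0,0.06,-0.3,0,0,0,0],[0,0.12,-0.65,0,0,0,0],[0,0.18,-1.0,0,0,0,0],[0,-0.6,-1.1,0,0,0,0],[0,-1.8,-1.0,0,0,0,0]]
  ]
}}

```text
clock: 16.55
eef_pos: [0.5795, -0.0251, 0.1076]
ee_rot: [[-0.051, 0.978, 0.203], [-0.999, -0.05, -0.01], [-0.0, -0.203, 0.979]]
ft_force: [0.3, -0.7, -0.1]
gripper_width: -0.0002
```

```bash
python3 -c "
from h import *
a,p=snap('wrist','k0');b,_=snap('wrist','k1');c,_=snap('wrist','k2');print(p[0],robot.sense()['ft_force'],robot.sense()['clock'])
T=robot.camera_info('wrist')['T_tool_cam'];K=robot.camera_info('wrist')['camera_matrix']
def pr(X):
    v=T[:3,:3].T@(p[1].T@(np.array(X)-p[0])-T[:3,3]);k=K@v;return (k[:2]/k[2]).round(1)
u=pr((.6075,.0065,.0905));x,y=u.astype(int);print(u)
f=lambda i,j:(cv2.absdiff(i,j).max(2)[y-45:y+40,x-45:x+45]>30).sum()
print(f(a,b),f(b,c),'ref area',(cv2.absdiff(b,c).max(2)[100:200]>30).sum())
"
```

```text
[ 0.5795 -0.0251  0.1076] [-0.3538 -0.4148  0.6511] 16.7
[263.4 259.1]
349 212 ref area 1948
```

```bash
cat >> h.py <<'E'
def wheel(im,p,c=(.609,.0065,.0905),r=.025):
    T=robot.camera_info('wrist')['T_tool_cam'];K=robot.camera_info('wrist')['camera_matrix']
    t=np.linspace(0,2*np.pi,120,endpoint=False)   # from straight down, ccw seen from the robot
    R=fwd(-.053); X=np.array(c)+r*(np.outer(np.sin(t),R[:,0])-np.outer(np.cos(t),[0,0,1]))
    v=(p[1].T@(X-p[0]).T-T[:3,3:]); q=K@(T[:3,:3].T@v); u=(q[:2]/q[2]).T.round().astype(int)
    h=cv2.cvtColor(im,cv2.COLOR_BGR2HSV); s=h[u[:,1],u[:,0]]; g=((s[:,1]>55)&(s[:,2]>85)).astype(int)
    z=(g*np.exp(3j*t)).sum(); return "".join(map(str,g)),round(abs(z)/120,2),round(np.degrees(np.angle(z))/3,1)
E
python3 -c "
from h import *
P0=(np.array([.5643,.019,.1258]),np.array([[-.0621,.9977,-.0267],[-.9981,-.062,.0036],[.0019,.0268,.9996]]))
for f in('f0','f1'): print(f,wheel(cv2.imread(f'pics/{f}.png'),P0))
p=pose()
for f in('k0','k1','k2'): print(f,wheel(cv2.imread(f'pics/{f}.png'),p))
"
```

```text
f0 ('000000000000000000001000000000000000000000000010111111111111111111111111111111111100000000000001111111000000000011111111', np.float64(0.07), np.float64(-44.5))
f1 ('000000000000000000011000000000000000000000000000111111111111111111111111111111111100000000000001111111100000000011111111', np.float64(0.09), np.float64(-46.6))
k0 ('000000000000000000000000000000000000000001111111100001111111111111111111111100000000000000000000011110000000000000000000', np.float64(0.07), np.float64(-56.5))
k1 ('000000000000000000000000000000000000000011111111000011111111111111111111111000000000000000000000011110000000000000000000', np.float64(0.07), np.float64(-58.2))
k2 ('000000000000000000000000000000000000000011111111000011111111111111111111110000000000000000000000011110000000000000000000', np.float64(0.08), np.float64(60.0))
```

Emit:
{"api": "step_arm", "payload": {
  "motion": [
    [[0,-0.5,0.3,0,0,0,0],[0,-1.0,0.6,0,0,0,0],[-0.8,-1.2,1,0.1,0,0,0],[-0.8,-1.2,1,0.1,0,0,0]]
  ]
}}

```text
clock: 17.1
eef_pos: [0.5837, 0.0064, 0.1398]
ee_rot: [[-0.051, 0.994, 0.096], [-0.999, -0.051, -0.004], [0.001, -0.097, 0.995]]
ft_force: [0.2, 0.8, -0.6]
gripper_width: -0.0
```

```bash
python3 -c "
from h import *
for i in range(4):
    a,p=snap('wrist','q%d'%i); print(wheel(a,p))
print(p[0],robot.sense()['clock'])
"
```

```text
('000000000000000000000000000000000000000000000000000000000000000000000000000000000000000000000000000000000000000000000000', np.float64(0.0), np.float64(0.0))
('000000000000000000000000000000000000000000000000000000000000000000000000000000000000000000000000000000000000000000000000', np.float64(0.0), np.float64(0.0))
('000000000000000000000000000000000000000000000000000000000000000000000000000000000000000000000000000000000000000000000000', np.float64(0.0), np.float64(0.0))
('000000000000000000000000000000000000000000000000000000000000000000000000000000000000000000000000000000000000000000000000', np.float64(0.0), np.float64(0.0))
[0.5837 0.0039 0.1392] 17.3
```

```bash
python3 -c "
from h import *
R=np.array([[-.0621,.9977,-.0267],[-.9981,-.062,.0036],[.0019,.0268,.9996]])
goto([.564,.019,.126],R);print(robot.sense()['joints'])
"
```

```text
goto [-0.49 -0.64 -0.52] [ 0.127  0.    -0.007] rows 0.8
[-0.3769  0.8935  2.5806  2.8135  1.7861 -1.6787]
```

Emit:
{"api": "step_arm", "payload": {
  "motion": [
    [[-0.2,-0.3,-0.2,0.04,0,0,10],[-0.4,-0.55,-0.4,0.08,0,0,45],[-0.49,-0.64,-0.52,0.127,0,0,45],[-0.49,-0.64,-0.52,0.127,0,0,45]]
  ]
}}

```text
clock: 17.7
eef_pos: [0.5645, 0.0183, 0.1232]
ee_rot: [[-0.056, 0.998, -0.023], [-0.998, -0.056, 0.002], [0.001, 0.023, 1.0]]
ft_force: [0.4, 0.1, 0.2]
gripper_width: 0.0447
```

```bash
python3 -c "
from h import *
P0=(np.array([.5643,.019,.1258]),np.array([[-.0621,.9977,-.0267],[-.9981,-.062,.0036],[.0019,.0268,.9996]]))
K=robot.camera_info('wrist')['camera_matrix'];T=robot.camera_info('wrist')['T_tool_cam']
def chart(f,p):
    # wheel-plane picture (arm tops) by homography, 1 mm/px, then radius 14..20mm tan-bright profile
    R=fwd(-.053); c=np.array([.609,.0065,.0905]); Q=[]
    for du,dv in((-40,-40),(40,-40),(40,40),(-40,40)):
        X=c+.001*du*R[:,0]+np.array([0,0,-.001*dv]); v=T[:3,:3].T@(p[1].T@(X-p[0])-T[:3,3]); k=K@v; Q.append(k[:2]/k[2])
    H=cv2.getPerspectiveTransform(np.float32(Q),np.float32([(0,0),(160,0),(160,160),(0,160)]))
    return cv2.warpPerspective(f,H,(160,160))
a,p=snap('wrist','r0');print(p[0],robot.sense()['joints'],robot.sense()['gripper_width'])
b,_=snap('wrist','r1');robot.snapshot('top');c,_=snap('wrist','r2')
f0=cv2.imread('pics/f0.png')
for n,i,q in(('f0',f0,P0),('r0',a,p),('r1',b,p),('r2',c,p)):
    w=chart(i,q); m=(cv2.cvtColor(w,cv2.COLOR_BGR2HSV)[...,1]>50)&(w.max(2)>70)
    print(n); print('\n'.join(''.join('#' if m[y,x] else '.' for x in range(0,160,4)) for y in range(0,160,8))) if n in('f0','r0','r2') else 0
"
```

```text
[0.5645 0.0183 0.1232] [-0.3425  1.1655  2.5805  2.7928  2.17   -1.7673] 0.04505116629733364
f0
########################################
##############...........###############
###########.................##....######
.########.........####.............#####
.#######..##########..####............##
.######.############..######............
........#####################...........
.........####################...........
.........####################...........
..........##..################..........
......#...########....#######...........
.......#...########...###.##............
.......###...#############....#.........
.......#####...#######.....#####........
...............######...................
...............######...................
...............######...................
........................................
........................................
........................................
r0
########################################
##############...........###############
###########....#####........############
.########......#######............######
.#######.....####
[... 764 characters left out ...]
###
.#########.....#####........##....######
.########......########............#####
.#######....##############.............#
.######....##############.##............
..........##.###########..###...........
.........###.#################..........
.........#####################..........
.........##########.##########..........
......#...########....#########.........
......#############..##########.........
......##############.###########........
......##########...........#####........
.........####...........................
........................................
........................................
........................................
........................................
```

```bash
python3 -c "
from h import *
R=fwd(-.053)@cv2.Rodrigues(np.array([-.2,0,0]))[0]
goto([.575,-.03,.116],R);goto([.602,-.03,.110],R)
"
```

```text
goto [ 1.59  0.41 -0.37] [-0.228  0.002  0.003] rows 1.5
goto [ 1.54  1.31 -0.6 ] [-0.228  0.002  0.003] rows 1.5
```

Emit:
{"api": "step_arm", "payload": {
  "motion": [
    [[0.3,0,0,-0.06,0,0,0],[0.7,0.1,-0.1,-0.12,0,0,0],[1.2,0.3,-0.3,-0.228,0,0,0],[1.6,0.41,-0.37,-0.228,0,0,0],[1.6,0.41,-0.37,-0.228,0,0,0]]
  ]
}}

```text
clock: 18.4
eef_pos: [0.5815, -0.0332, 0.1187]
ee_rot: [[-0.06, 0.979, 0.194], [-0.998, -0.06, -0.006], [0.006, -0.194, 0.981]]
ft_force: [-0.1, -0.1, -0.2]
gripper_width: -0.0
```

```bash
python3 -c "
from h import *
R=fwd(-.053)@cv2.Rodrigues(np.array([-.2,0,0]))[0]
goto([.602,-.03,.110],R);print(pose()[0],robot.sense()['gripper_width'])
"
```

```text
goto [-0.15  0.72 -0.15] [-0.005  0.004  0.008] rows 0.5
[ 0.5815 -0.0332  0.1187] -5.13959936263231e-07
```

Emit:
{"api": "step_arm", "payload": {
  "motion": [
    [[-0.05,0.3,-0.15,0,0,0,0],[-0.1,0.72,-0.15,0,0,0,0],[-0.1,0.72,-0.15,0,0,0,0]]
  ]
}}

```text
clock: 18.7
eef_pos: [0.6032, -0.0307, 0.1102]
ee_rot: [[-0.058, 0.98, 0.192], [-0.998, -0.058, -0.005], [0.006, -0.192, 0.981]]
ft_force: [-0.4, 0.6, 0.5]
gripper_width: -0.0001
```

Emit:
{"api": "step_arm", "payload": {
  "motion": [
    [[-0.4,0,0,0,0,0,0],[-0.85,0,0,0,0,0,0],[-1.3,0,0,0,0,0,0],[-1.6,-0.6,0.05,0,0,0,0],[-1.8,-0.9,0.1,0,0,0,0]]
  ]
}}

```text
clock: 19.2
eef_pos: [0.5792, 0.0266, 0.1175]
ee_rot: [[-0.056, 0.979, 0.194], [-0.998, -0.056, -0.005], [0.006, -0.194, 0.981]]
ft_force: [1.0, -0.3, 0.4]
gripper_width: -0.0002
```

```bash
cat >> h.py <<'E'
def chart(f,p):
    K=robot.camera_info('wrist')['camera_matrix'];T=robot.camera_info('wrist')['T_tool_cam']
    R=fwd(-.053); c=np.array([.609,.0065,.0905]); Q=[]
    for du,dv in((-40,-40),(40,-40),(40,40),(-40,40)):
        X=c+.001*du*R[:,0]+np.array([0,0,-.001*dv]); v=T[:3,:3].T@(p[1].T@(X-p[0])-T[:3,3]); k=K@v; Q.append(k[:2]/k[2])
    H=cv2.getPerspectiveTransform(np.float32(Q),np.float32([(0,0),(160,0),(160,160),(0,160)]))
    w=cv2.warpPerspective(f,H,(160,160)); m=(cv2.cvtColor(w,cv2.COLOR_BGR2HSV)[...,1]>50)&(w.max(2)>70)
    return [''.join('#' if m[y,x] else '.' for x in range(0,160,4)) for y in range(0,160,8)]
E
python3 -c "
from h import *
C=[]
for i in range(3):
    a,p=snap('wrist','s%d'%i); C.append(chart(a,p)); print(p[0])
print('\n'.join('  '.join(r) for r in zip(*C)))
"
```

```text
[0.5792 0.0266 0.1175]
[0.5782 0.0274 0.1173]
[0.5791 0.0266 0.1171]
############.###########################  ############.###########################  ############.###########################
##########....##########################  ##########....##########################  ##########....##########################
########....####.............###########  ########.....................###########  ########.....................###########
#######....##############.....##########  #######...##############......##########  #######......############.....##########
...........###########..###.............  ........############..#####.............  ........##########..##########..........
...............#############............  ..............#################.........  ...............################.........
..................###########...........  ...............#################........  ...............#..##############........
...................#############........  ...................##############.......  ...................##############.......
....................###########
[... 768 characters left out ...]
.................................  ........................................
........................................  ........................................  ........................................
........................................  ........................................  ........................................
........................................  ........................................  ........................................
........................................  ........................................  ........................................
........................................  ........................................  ........................................
```

Emit:
{"api": "step_arm", "payload": {
  "motion": [
    [[0,-0.4,0.1,0,0,0,0],[0,-0.6,0.8,-0.1,0,0,0],[0,-1.2,2.0,-0.2,0,0,0],[0,-2.2,3.4,-0.3,0,0,0],[0,-3.0,4.5,-0.4,0,0,0]]
  ]
}}

```text
clock: 19.85
eef_pos: [0.5649, 0.041, 0.184]
ee_rot: [[-0.022, 0.908, 0.419], [-0.999, -0.01, -0.03], [-0.023, -0.419, 0.908]]
ft_force: [1.0, 1.0, 0.2]
gripper_width: -0.0002
```

```bash
python3 -c "
from h import *
s=robot.sense();print(s['eef_pos'],s['ft_force'])
s0=cv2.imread('pics/scene0.png');a,_=snap('scene','z1');b,_=snap('scene','z2')
print('still diff',(cv2.absdiff(a,b).max(2)>40).sum())
d=(cv2.absdiff(a,s0).max(2)>40).astype(np.uint8);n,l,st,c=cv2.connectedComponentsWithStats(cv2.dilate(d,np.ones((3,3))))
for x in st[1:]:
    if x[4]>25: print(x)
for nm,lo,hi in(('yellow',(22,150,100),(32,255,255)),('red',(0,150,80),(6,255,255))):
    for im in(s0,a):
        m=cv2.inRange(cv2.cvtColor(im[150:260,220:500],cv2.COLOR_BGR2HSV),lo,hi);q=cv2.moments(m,True);print(nm,q['m00'],q['m10']/max(q['m00'],1),q['m01']/max(q['m00'],1))
# flange tops in scene: tan rows above wall near hull
W=a[225:260,225:425]; cv2.imwrite('pics/z1c.png',W)
for c in range(300,345,4): print(c,[int(a[r,c].sum()/3) for r in range(222,250,2)])
"
```

```text
[0.5649 0.041  0.184 ] [1.0291 0.971  0.1753]
still diff 557
[   89     0   297   249 17188]
[ 330    0  106   90 5391]
[214   9  13  11 108]
[346  77  21  36 533]
[384 177  32  42 827]
[ 236  179   44   44 1118]
[322 202   4  12  38]
[290 216  14  10  99]
[385 219  33  11 212]
yellow 80.0 144.7625 41.125
yellow 53.0 143.69811320754718 47.9811320754717
red 206.0 108.0631067961165 32.54368932038835
red 166.0 116.17469879518072 34.98192771084337
300 [86, 71, 60, 64, 73, 85, 84, 84, 128, 141, 123, 123, 123, 123]
304 [103, 85, 84, 86, 83, 85, 86, 85, 104, 142, 127, 123, 124, 124]
308 [140, 84, 85, 85, 83, 84, 85, 84, 95, 140, 134, 124, 123, 124]
312 [140, 96, 84, 82, 84, 83, 85, 84, 90, 140, 140, 69, 71, 122]
316 [141, 135, 84, 83, 84, 84, 91, 154, 139, 137, 137, 137, 125, 127]
320 [142, 136, 83, 83, 83, 83, 94, 185, 138, 138, 137, 138, 126, 128]
324 [132, 85, 83, 82, 81, 86, 74, 167, 139, 142, 165, 164, 135, 126]
328 [110, 92, 121, 122, 120, 122, 108, 169, 166, 164, 163, 160, 133, 128]
332 [131, 73, 120, 122, 123, 122, 119, 121, 141, 138, 138, 137, 137, 126]
336 [119, 73, 116, 117, 118, 128, 112, 88, 139, 139, 138, 137, 136, 127]
340 [69, 66, 67, 66, 66, 82, 84, 88, 138, 137, 138, 138, 137, 126]
344 [69, 65, 67, 67, 65, 80, 67, 68, 80, 63, 121, 139, 127, 123]
```

```bash
python3 -c "
from h import *
q=(np.array([.4085,.1299,.0631]),np.array([[.004,.002,1],[-1,-.001,.004],[.001,-1,.002]]))
e=ray('wrist',[(146,141.5),(204,134)],.066,q);d=e[0]-e[1];y=np.arctan2(-d[0],d[1]);print('L block',e.mean(0)+.014*np.array([np.cos(y),np.sin(y),0]),'yaw',y)
print('hung flange y',ray('scene',[(314,240),(343,244)],.174))
"
```

```text
L block [0.4798 0.1914 0.066 ] yaw 0.1284197742163982
hung flange y [[ 0.6514 -0.0283  0.174 ]
 [ 0.6576  0.033   0.174 ]]
```

Emit:
{"api": "step_arm", "payload": {
  "motion": [
    [[0,-0.5,0.6,0,0,0,0],[0,-1,1.2,0,0,0,0],[0,-1.5,1.8,0,0,0,0],[0,-1.5,1.8,0,0,0,0],[0,-1.5,1.8,0,0,0,0]]
  ]
}}

```text
clock: 20.45
eef_pos: [0.5475, 0.0404, 0.2568]
ee_rot: [[-0.02, 0.913, 0.407], [-1.0, -0.01, -0.027], [-0.021, -0.407, 0.913]]
ft_force: [-0.1, -0.8, -0.0]
gripper_width: -0.0002
```

```bash
python3 -c "
from h import *
a,_=snap('scene','y1');print('hull region change',(cv2.absdiff(a,cv2.imread('pics/z1.png')).max(2)[228:256,312:346]>40).sum(),robot.sense()['clock'],robot.sense()['dq'])
robot.finish_job()"
```

```text
hull region change 5 20.5 [ 0.0036  0.0164  0.0045 -0.0065 -0.0165  0.0114]
the job is handed in; nothing more can be done
```

The free-running carrier now hangs upright on the near wall at the bay, let go, and I handed the job in at 20.5 s. The hand-in reported no verdict.

- **Which one runs freely:** I turned all three wheels. The carrier at the robot's right kept turning after the push until the next arm met the back of the finger, and the wrist felt no resistance. The other two dragged, at about 3 N, and each stayed where the finger left it. The left wheel had turned only about 0.55 rad on the first push, so I pushed it on to roughly 1.3 rad.
- **Hanging:** I gripped the right carrier by its block, turned it upright, brought it straight in over the wall and lowered it. The weight came off the wrist at the expected height. The scene picture puts the flange's middle at y ≈ 0.002 m, against my bay estimate of 0.003 m.
- **Flick:** The first flick turned the wheel, but I could not show that it spun on. On the second, three pictures 0.05 s apart, taken with the fingers clear, showed the arms still turning. I estimate several rad/s.
- **Dragging carriers:** The left one's block moved about 5 mm and the carrier was turned by about 0.13 to 0.2 rad. The middle one turned slightly; I did not measure its shift.
- **Not confirmed:** My final check on the bystanders was inconclusive because the arm hid part of the pencil and screwdriver. No move was aimed at any bystander, and I felt no contact with one.

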